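# Hold the sharpening-stone holder open at the size marker

### The arm

A 6-joint arm with a two-finger parallel gripper is mounted at the origin on a cart in front of the work surface, level with it; the furniture and walls round the work are solid. World frame = base frame: x ahead of the robot, y to its left, z up, the work surface at z = 0. Lengths are in m, angles in rad, forces in N, time in s.
With the tool pointing down it reaches from about 0.325 to 0.775 m from the base axis. Payload 9.3 kg.
Tool frame: the origin (TCP) lies midway between the tips of the shut fingers; the grasp point (between the pads) lies 19 mm behind it; z points along the fingers, y is the line along which they close (so a half turn about z gives the same grasp; the last joint's range is limited). The gripper opens to 85 mm and grips with 20 to 120 N. Pads are 22 mm wide; open, the fingers measure 114 mm over their backs; the gripper's body (76 mm by 85 mm) begins 54 mm behind the grasp point. The pads swing forward as they close: fully open they stand 13 mm farther back than shut.
Start: joints at [-1.265, 0.259, 0.021, 1.334, 0, 1.418], TCP at [0.244, -0.493, 0.231] pointing down, gripper open.
Joint ranges: [-3.04, 3.04], [-0.91, 1.82], [-1.04, 1.36], [-1.92, 1.95], [-1.52, 1.45], [-3.14, 3.14]. Speed limits (rad/s): [2.22, 2.22, 2.79, 3.14, 3.14, 3.14].

### API

Orientations are given as a unit quaternion [w, x, y, z].
In Python, from cell import env gives the robot as it stands. The module is installed in compiled form; this text tells all that it offers.
- The arm moves only by the tool play_rows, never from a script. Its argument "targets" is text: rows parted by semicolons, each of 4 numbers parted by spaces: the shift along the tool's x, y, z in m, then the turn about the tool's z in rad. In form: x y z spin; .... A call has exactly 10 rows; each row is the pose to reach, as a shift and turn from the pose commanded when the call began, along the tool's axes at that moment; what a row does not reach only later rows make up. A row lasts 1/10 s, in which the tool goes at most 50 mm and 8.59 degrees, less where a joint would pass 70% of its speed; a pose out of reach is approached as far as the arm can. A call with a gripper value outside its range is refused whole. "hand" is the finger opening in m, from 0 to 0.0854, set as the call begins (left out, the last holds). The fingers move at their own pace and stop on an object; "squeeze" is the grip in N (left out, the last holds). Time passes only in rows, so rows that repeat a pose let the fingers close, or fill a call up. It gives the time, the measured TCP pose, the force, the opening and the grip force at its end, in the units of the state.
- env.read_state(): the state, without advancing time (a new reading comes with each control period).
- env.grab_frame(name): name is "scene" or "top"; returns the picture (400x640x3 uint8, blue, green, red); there is no depth.
- env.camera_model(name): a dict with "intrinsics" (3x3 intrinsics, pixels), "R" (3x3) and "t" (3): a world point X has camera coordinates R X + t. Camera axes: x right, y down, z forward; pixel columns grow to the right and rows downward; lengths in m; the calibration is good to about 2 mm. A picture is of the moment at which its call begins. camera_model takes no time and is no camera call.
- env.job_done(): hands the job in; it is judged then, once.
The state is a dict: "time_s": time; "joint_positions": joint angles; "qvel": joint speeds; "joint_efforts": joint torques, N m; "tcp_pos": TCP position; "eef_rot": TCP orientation; "ft_force": force on the tool from outside, world axes, zero at the start; "torque": the same for the moment, N m; "gripper_width": finger opening in m; "gripper_force": force on a finger pad.
Only numpy, scipy, OpenCV 4.12 (cv2) and the standard library are available. Lean on these libraries where they do the work, as an engineer would, in place of code of your own. Each camera call takes 0.05 s, during which the arm holds its last target. There are 200 camera calls.

### The job

Open the sharpening-stone holder for the wet stone I am about to lay in with both hands: first swing its blue cam lever from square out (locked) round to lie along the holder (free), then pull the spring-loaded jaw out by its handle until its yellow pointer stands level with the red size marker. Finish while still holding the jaw there, because the spring shuts it if you let go. Do not shift the red marker, the knife or the spare stone.

Things in the scene. Friction and masses are not known exactly. Their poses are not given: they have to be found in the camera images.
- stone_holder: fixed half of a steel and black holder for sharpening stones, stuck to the counter left of the range (counter top z = -0.006). Origin on the counter under its middle; x runs along it from the moving jaw (-x end) to the fixed jaw, z up. Shut: x -157 (handle) to +116 mm, 78 mm wide, 48 high. A dark graduated bar, 14 mm wide, top 17 mm up, runs beside it at y = +47 mm, x -165 to +30
- moving_jaw: moving jaw: black block on two steel rods with a D-shaped pull handle at its outer (-x) end. Origin and axes equal stone_holder's while it is shut. It slides along the holder's -x by up to 70 mm; springs draw it shut with 4.4 N, rising 1.1 N per 10 mm. While the lever is locked it moves only about 3 mm (do not force it)
- jaw_handle (a point): middle of the handle's grip: a round black bar, 14 mm diameter, 40 mm long along the holder's y, its axis 40 mm above the counter; 35 mm of open space to the jaw block behind it, nothing in front. Take it from above, fingers closing along the holder's x
- jaw_pointer (a point): tip of the yellow wedge-shaped pointer on the jaw's left side, 20 mm above the counter; it moves with the jaw along the graduated bar
- marker_line (a point): white line in the middle of the red size marker, a clip 8 mm long and 17 mm wide on the outer edge of the graduated bar, 28 to 50 mm outward (-x) of where the pointer stands when shut. Stiff (4 N); it stays where it was set. The mark is reached when pointer and line have the same x in the holder's frame (their y differs by 5 mm)
- cam_lever (a joint): angle of the blue cam lever: 0 = square out to the holder's right (-y), locked; it swings anticlockwise seen from above to 1.62 = lying along the holder, pointing to its +x, free. Clear of the jaw from about 1.3. Stiff (0.3 N m, about 4.5 N at its knob); it stays where it is left
- lever_pivot (a point): upright pivot axis of the cam lever, 24 mm above the counter (mid-height of the lever arm), at x = -47 mm, y = -46 mm of the holder
- lever_knob (a point): knob at the lever's end, 68 mm from the pivot: 17 mm diameter, from 20 to 46 mm above the counter, this point 40 mm above it. The lever arm is 12 mm wide and 9 mm thick, its underside 20 mm above the counter
- chef_knife: chef's knife lying on the counter at the left, 320 mm long, black handle; origin on the counter under the middle of the knife, its x axis towards the tip
- fine_stone: spare sharpening stone lying on the counter at the left, 180 x 60 x 22 mm, brown below and cream above; origin under its middle

How it is judged:
By the outcome, as a careful person would: the job done as asked, in the order asked, and still so for the second after the job is handed in, while the arm keeps its last pose, push and grip.
It also fails if it takes over 42 s, if anything falls off the work surface, if the arm or the gripper's body presses on something with over 40 N, if the wrist force passes 120 N, or if a joint passes its speed limit or range.

## Working session

There is one attempt and no reset: what is moved stays moved. The work goes in short steps, Python scripts to look and compute and a tool call to move; the robot and the scene stay as the last step left them, time stands still between calls to the robot, and variables do not carry over. Pictures are saved under pics/ and viewed, at most 10 in all, crops included, and the job is handed in when it is done.

Besides the shell and the picture viewer there is one more tool, called after ">>>" as name(argument=value, ...) on one line, values as JSON. play_rows: Moves the arm, as the interface text tells. Its arguments: {"type":"object","properties":{"targets":{"type":"string"},"hand":{"type":"number"},"squeeze":{"type":"number"}},"required":["targets"]}

```bash
mkdir -p pics; cat > h.py <<'E'
import numpy as np, cv2
from cell import env
def ray(cam,u,v,z):
    c=env.camera_model(cam);K=np.array(c["intrinsics"]);R=np.array(c["R"]);t=np.array(c["t"])
    o=-R.T@t; d=R.T@np.linalg.inv(K)@np.array([u,v,1.]); return o+d*(z-o[2])/d[2]
def proj(cam,X):
    c=env.camera_model(cam);p=np.array(c["intrinsics"])@(np.array(c["R"])@np.array(X)+np.array(c["t"])); return p[:2]/p[2]
E
python3 - <<'E'
from h import *
for n in("scene","top"):
    cv2.imwrite(f"pics/{n}0.png",env.grab_frame(n)); c=env.camera_model(n); print(n,-np.array(c["R"]).T@np.array(c["t"]),np.array(c["intrinsics"])[0,0])
s=env.read_state();print(s["tcp_pos"],s["eef_rot"],s["time_s"])
E
```

```text
scene [-0.05807672  0.84901817  0.45098604] 400.8583269283882
top [0.45197481 0.40197249 0.88457294] 403.9686417334833
[ 0.24349598 -0.49286303  0.23070994] [-6.27828714e-04  9.73799710e-01  2.27406525e-01 -4.81704388e-05] 0.1
```

View pics/scene0.png

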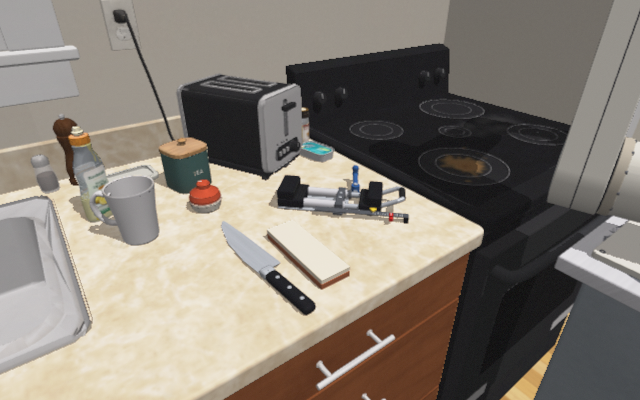

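View pics/top0.png

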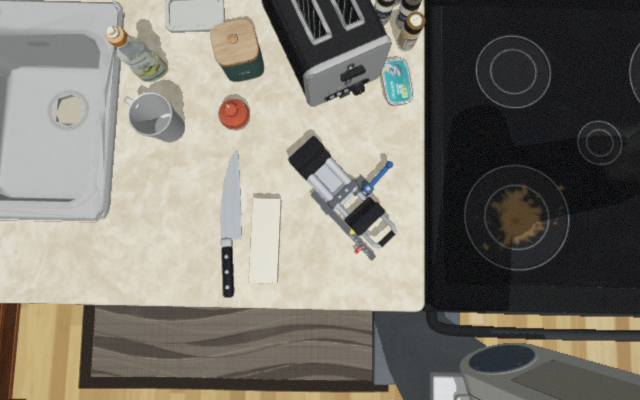

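The top view shows the holder running from the fixed jaw at (310,157) to the handle at (385,238), with the blue lever knob at (389,165) and the red marker near (360,248). Next I'll measure with masks and a zoomed crop.

```bash
python3 - <<'E'
from h import *
im=cv2.imread("pics/top0.png"); hsv=cv2.cvtColor(im,cv2.COLOR_BGR2HSV)
def m(lo,hi,box=(280,130,410,265)):
    k=cv2.inRange(hsv,lo,hi); b=np.zeros_like(k); x0,y0,x1,y1=box; b[y0:y1,x0:x1]=255; return k&b
for n,lo,hi in(("blue",(100,120,60),(125,255,255)),("yellow",(22,140,120),(35,255,255)),("red",(0,150,90),(8,255,255)),("black",(0,0,0),(180,255,55))):
    k=m(lo,hi); N,l,s,c=cv2.connectedComponentsWithStats(k)
    for i in range(1,N):
        if s[i,4]>4: 
            r=cv2.minAreaRect(np.argwhere(l==i)[:,::-1].astype(np.float32)); print(n,s[i],c[i].round(1),[np.round(cv2.boxPoints(r),1).tolist()])
cv2.imwrite("pics/crop0.png",cv2.resize(im[130:270,280:420],None,fx=4.2,fy=4.2,interpolation=cv2.INTER_CUBIC))
E
```

```text
blue [363 162  29  32 157] [377.1 177.3] [[[362.0, 188.0], [389.0, 161.0], [394.5, 166.5], [367.5, 193.5]]]
red [355 249   3   4   7] [356.3 250.6] [[[355.0, 251.0], [357.0, 249.0], [358.0, 250.0], [356.0, 252.0]]]
black [289 137  41  42 911] [309.2 157.1] [[[287.5, 159.10000610351562], [313.3999938964844, 135.5], [331.5, 155.39999389648438], [305.5, 179.0]]]
black [345 198  39  37 740] [364.1 215.6] [[[343.8999938964844, 219.8000030517578], [369.70001220703125, 195.3000030517578], [384.3999938964844, 210.8000030517578], [358.6000061035156, 235.3000030517578]]]
black [379 231  15  15  73] [386.4 238.1] [[[379.0, 242.0], [390.5, 230.5], [393.5, 233.5], [382.0, 245.0]]]
```

View pics/crop0.png

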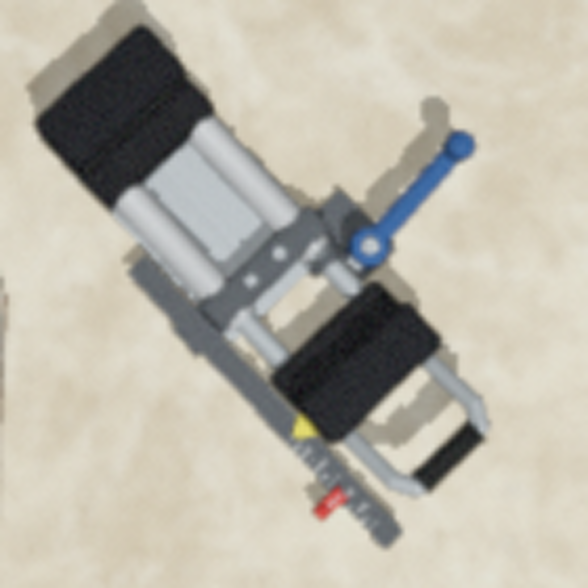

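```bash
python3 - <<'E'
from h import *
P=lambda x,y:((x+.5)/4.2-.5+280,(y+.5)/4.2-.5+130)
im=cv2.imread("pics/top0.png")
pts=dict(pivot=(*P(370,247),.0235),knob=(*P(460,146),.040),handle=(*P(450,457),.038),yel=(*P(302,436),.014),red=(*P(331,502),.014),fixA=(*P(38,124),.042),fixB=(*P(143,28),.042))
W={k:ray("top",*v) for k,v in pts.items()}
for k,v in W.items(): print(k,v.round(4))
# holder frame fit from pivot, handle, fixed outer edge corners
L={"pivot":(-47,-46),"handle":(-150,0),"fixA":(116,39),"fixB":(116,-39),"knob":(-47,-114)}
A=np.array([L[k] for k in L])/1000;B=np.array([W[k][:2] for k in L])
a0,b0=A.mean(0),B.mean(0);U,S,Vt=np.linalg.svd((A-a0).T@(B-b0));R=Vt.T@np.diag([1,np.linalg.det(Vt.T@U.T)])@U.T;t=b0-R@a0
print("origin",t,"yaw",np.arctan2(R[1,0],R[0,0]),"res mm",((A@R.T+t-B)*1000).round(1))
for k in W: print(k,((W[k][:2]-t)@R*1000).round(1))
for n,p in dict(piv=(-.047,-.046,.018),knob=(-.047,-.114,.034),hand=(-.150,0,.034),o=(0,0,0)).items():
  X=np.r_[R@np.array(p[:2])+t,p[2]];print(n,X.round(4),proj("scene",X).round(1),proj("top",X).round(1))
s=env.read_state();print(s["tcp_pos"],s["joint_positions"])
from scipy.spatial.transform import Rotation as Ro
print(Ro.from_quat(np.roll(s["eef_rot"],-1)).as_matrix().round(4))
cv2.imwrite("pics/scrop0.png",cv2.resize(cv2.imread("pics/scene0.png")[155:235,265:425],None,fx=5,fy=5,interpolation=cv2.INTER_CUBIC))
E
```

```text
pivot [0.5437 0.3044 0.0235]
knob [0.5943 0.2615 0.04  ]
handle [0.4384 0.265  0.038 ]
yel [0.4469 0.3368 0.014 ]
red [0.4139 0.3215 0.014 ]
fixA [0.5998 0.4742 0.042 ]
fixB [0.6503 0.4228 0.042 ]
origin [0.54434415 0.36987969] yaw 0.7865237367124657 res mm [[-0.  -0.3]
 [ 0.  -1.3]
 [-1.2  5.3]
 [ 3.6  1.7]
 [-2.4 -5.4]]
pivot [-46.8 -45.8]
knob [ -41.4 -111.9]
handle [-149.1    0.9]
yel [-92.3  45.6]
red [-126.4   58.2]
fixA [113.1  34.4]
fixB [112.3 -37.6]
piv [0.5437 0.3041 0.018 ] [355.1 186.1] [367.5 188.7]
knob [0.5918 0.2561 0.034 ] [357.4 167.1] [391.2 166. ]
hand [0.4384 0.2637 0.034 ] [402.1 192.8] [387.1 238.4]
o [0.5443 0.3699 0.    ] [332.1 201.5] [336.8 188.5]
[ 0.24349598 -0.49286303  0.23070994] [-1.26459179e+00  2.59149139e-01  2.08135161e-02  1.33372005e+00
  2.71358541e-07  1.41817358e+00]
[[ 8.966e-01  4.429e-01 -4.000e-04]
 [ 4.429e-01 -8.966e-01  1.200e-03]
 [ 2.000e-04 -1.200e-03 -1.000e+00]]
```

View pics/scrop0.png

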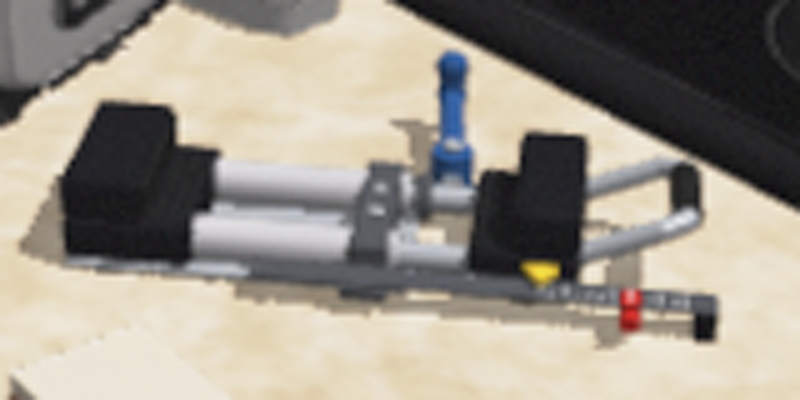

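The scene crop shows the lever knob at about (355.6,168.6), the pointer tip at (373,212) and the marker line at (391,216) in full-image pixels. I'll refine the frame from both views and work out the approach.

```bash
cat >> h.py <<'E'
from scipy.spatial.transform import Rotation as Ro
YAW=0.777
def tri(a,b):
    Ps=[]
    for n in("top","scene"):
        c=env.camera_model(n);Ps.append(np.array(c["intrinsics"])@np.c_[np.array(c["R"]),np.array(c["t"])])
    X=cv2.triangulatePoints(Ps[0],Ps[1],np.float64(a).reshape(2,1),np.float64(b).reshape(2,1));return (X[:3]/X[3]).ravel()
def rel(xyz,psi):
    "shift in tool axes and spin from the measured pose to world xyz with tool x at yaw psi"
    s=env.read_state();M=Ro.from_quat(np.roll(s["eef_rot"],-1)).as_matrix()
    d=M.T@(np.array(xyz)-s["tcp_pos"]);a=np.arctan2(M[1,0],M[0,0]);w=(a-psi+np.pi)%(2*np.pi)-np.pi
    return np.r_[d,w].round(4)
E
python3 - <<'E'
from h import *
P=lambda x,y:((x+.5)/4.2-.5+280,(y+.5)/4.2-.5+130)
S=lambda x,y:((x+.5)/5-.5+265,(y+.5)/5-.5+155)
R=np.array([[np.cos(YAW),-np.sin(YAW)],[np.sin(YAW),np.cos(YAW)]])
for n,a,b in(("knobtop",P(460,145),S(453,60)),("handle",P(450,457),S(685,188)),("ptip",P(301,436),S(541,286)),("mark",P(331,502),S(631,307))):
    X=tri(a,b);print(n,X.round(4))
a=ray("top",*P(135,265),.011)-ray("top",*P(390,535),.011);print("bar yaw",np.arctan2(a[1],a[0]))
piv=np.array([.5437,.3044]);o=piv-R@np.array([-.047,-.046]);print("origin",o)
for n,uv,z in(("ptip",P(301,436),.014),("mark",P(331,502),.014),("knob",P(460,146),.04),("hand",P(450,457),.039),("blk",P(160,160),.03)):print(n,((ray("top",*uv,z)[:2]-o)@R*1000).round(1))
for uv in((312,104),(385,80),(388,48)):print("toaster",ray("top",*uv,0).round(3))
for th in(0,.09,.5,1,1.62):
    r=piv+R@(np.array([np.sin(th),-np.cos(th)])*.066+np.array([-np.cos(th),-np.sin(th)])*.0195);print(th,r.round(4))
k=piv+R@np.array([.005-.040,-.066]);print("start",k,rel([*k,.10],YAW),rel([*k,.017],YAW))
E
```

```text
knobtop [0.5954 0.2605 0.0352]
handle [0.4386 0.2648 0.0359]
ptip [0.4473 0.3374 0.0093]
mark [0.4133 0.3207 0.0099]
bar yaw 0.7801029673049853
origin [0.54495935 0.37015267]
ptip [-93.   45.3]
mark [-127.6   57.2]
knob [ -41. -112.]
hand [-149.6   -0.2]
blk [58.3  2.3]
toaster [0.734 0.43  0.   ]
toaster [0.794 0.266 0.   ]
toaster [0.87 0.26 0.  ]
0 [0.5761 0.2437]
0.09 [0.5814 0.2468]
0.5 [0.6012 0.2666]
1 [0.6123 0.2988]
1.62 [0.6028 0.3397]
start [0.56501977 0.23280065] [ 0.6096 -0.508   0.1315 -0.3182] [ 0.6096 -0.5079  0.2145 -0.3182]
```

>>> play_rows(targets="0.02 -0.015 0 -0.05; 0.05 -0.04 0 -0.1; 0.085 -0.07 0.01 -0.15; 0.12 -0.1 0.02 -0.2; 0.155 -0.13 0.03 -0.25; 0.19 -0.16 0.04 -0.3; 0.225 -0.19 0.05 -0.318; 0.26 -0.22 0.06 -0.318; 0.295 -0.25 0.07 -0.318; 0.33 -0.28 0.08 -0.318", hand=0, squeeze=40)

```text
time_s: 1.1
tcp_pos: [0.4157, -0.0941, 0.1509]
eef_rot: [0.0, 0.926, 0.379, 0.0]
ft_force: [0.9, -0.0, 0.7]
gripper_width: 0.0001
gripper_force: 0.0
```

```bash
python3 -c "
from h import *
s=env.read_state();print(s['time_s'],s['tcp_pos'],s['gripper_width'],s['joint_positions'],rel([.565,.233,.1],YAW))"
```

```text
1.1 [ 0.41566546 -0.0940768   0.15090505] 0.00011011568330900641 [-4.20028832e-01  9.05257266e-02 -4.01851176e-01  1.07824419e+00
  1.18824679e-05  1.94502743e+00] [ 0.3357 -0.1287  0.0509 -0.0005]
```

>>> play_rows(targets="0.035 -0.013 0.005 0; 0.075 -0.029 0.011 0; 0.115 -0.044 0.017 0; 0.155 -0.06 0.023 0; 0.195 -0.075 0.03 0; 0.235 -0.09 0.036 0; 0.27 -0.104 0.041 0; 0.305 -0.117 0.046 0; 0.325 -0.125 0.049 0; 0.336 -0.129 0.051 0")

```text
time_s: 2.1
tcp_pos: [0.5647, 0.2333, 0.0993]
eef_rot: [-0.0, 0.925, 0.379, -0.001]
ft_force: [-0.6, -0.1, 0.8]
gripper_width: -0.0002
gripper_force: 0.0
```

```bash
python3 - <<'E'
from h import *
s=env.read_state();print(s['time_s'],s['tcp_pos'],s['joint_positions'][5],rel([.565,.233,.017],YAW))
E
```

```text
2.1 [0.56474399 0.23332446 0.09928839] 2.617554832338432 [0.     0.0005 0.0823 0.0015]
```

>>> play_rows(targets="0 0 0.01 0; 0 0 0.025 0; 0 0 0.04 0; 0 0 0.055 0; 0 0 0.068 0; 0 0 0.076 0; 0 0 0.08 0; 0.002 0 0.08 -0.03; 0.005 0 0.08 -0.06; 0.008 0.001 0.08 -0.09")

```text
time_s: 3.1
tcp_pos: [0.5716, 0.2369, 0.021]
eef_rot: [0.0, 0.907, 0.421, 0.001]
ft_force: [1.0, 0.2, 0.7]
gripper_width: -0.0003
gripper_force: 0.0
```

```bash
cat > arc.py <<'E'
from h import *
import sys
R=lambda a:np.array([[np.cos(a),-np.sin(a)],[np.sin(a),np.cos(a)]])
d=float(sys.argv[1]);piv=np.array([.5437,.3044])
s=env.read_state();z=s['tcp_pos'][2];print(s['time_s'],s['tcp_pos'],s['ft_force'],"rel pivot",((s['tcp_pos'][:2]-piv)@R(YAW)*1000).round(1))
for th in map(float,sys.argv[2:]):
    p=piv+R(YAW)@(np.array([np.sin(th),-np.cos(th)])*.066+np.array([-np.cos(th),-np.sin(th)])*d);print(th,rel([*p,z],YAW+th))
E
python3 arc.py .0195 .1 .18 .26 .34 .42 .5 .58 .66 .74 .82
```

```text
3.1 [0.57163214 0.23687226 0.02096154] [1.00370294 0.2461648  0.65096755] rel pivot [-27.4 -67.7]
0.1 [ 0.0146  0.0012  0.     -0.0072]
0.18 [ 0.0199  0.0025  0.     -0.0872]
0.26 [ 0.0253  0.0034  0.     -0.1672]
0.34 [ 0.0308  0.0039  0.     -0.2472]
0.42 [ 0.0363  0.0039  0.     -0.3272]
0.5 [ 0.0418  0.0034  0.     -0.4072]
0.58 [ 0.0473  0.0026  0.     -0.4872]
0.66 [ 5.260e-02  1.200e-03  1.000e-04 -5.672e-01]
0.74 [ 5.780e-02 -5.000e-04  1.000e-04 -6.472e-01]
0.82 [ 6.290e-02 -2.600e-03  1.000e-04 -7.272e-01]
```

```bash
python3 - <<'E'
from h import *
im=env.grab_frame("top");c2=env.grab_frame("scene")
cv2.imwrite("pics/t1.png",np.vstack([cv2.resize(im[130:270,280:480],(700,490)),])[:, :])
cv2.imwrite("pics/s1.png",cv2.resize(c2[130:230,290:430],(700,500)))
E
```

```text
(no output)
```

View pics/s1.png

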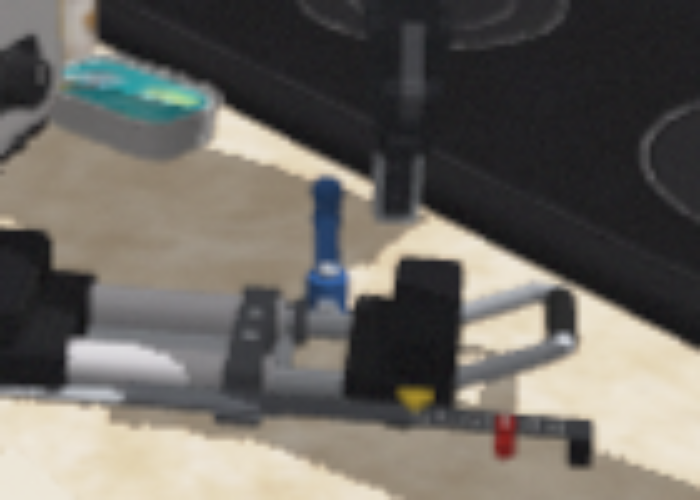

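The closed fingers stand clear on the jaw side of the blue knob, with the fingers at crop (398,190) and the knob at (327,190). I'll push now.

>>> play_rows(targets="0.007 0.001 0 0; 0.0146 0.0012 0 -0.007; 0.02 0.0025 0 -0.087; 0.0253 0.0034 0 -0.167; 0.0308 0.0039 0 -0.247; 0.0363 0.0039 0 -0.327; 0.0418 0.0034 0 -0.407; 0.0473 0.0026 0 -0.487; 0.0526 0.0012 0 -0.567; 0.0578 -0.0005 0 -0.647")

```text
time_s: 4.2
tcp_pos: [0.6086, 0.2806, 0.0203]
eef_rot: [0.001, 0.726, 0.688, -0.0]
ft_force: [-0.8, -4.1, 1.3]
gripper_width: 0.0
gripper_force: 2.3
```

```bash
python3 arc.py .0195 .82 .90 .98 1.06 1.14 1.22 1.3 1.38 1.46 1.54 1.6
```

```text
4.2 [0.60858973 0.28063779 0.02032692] [-0.78185109 -4.13323737  1.26801998] rel pivot [ 29.6 -62.4]
0.82 [ 0.0061  0.0013 -0.     -0.0803]
0.9 [ 0.0115  0.0022 -0.     -0.1603]
0.98 [ 0.017   0.0027 -0.     -0.2403]
1.06 [ 0.0225  0.0027 -0.     -0.3203]
1.14 [ 0.028   0.0023 -0.     -0.4003]
1.22 [ 3.340e-02  1.500e-03 -1.000e-04 -4.803e-01]
1.3 [ 3.880e-02  2.000e-04 -1.000e-04 -5.603e-01]
1.38 [ 4.400e-02 -1.500e-03 -1.000e-04 -6.403e-01]
1.46 [ 4.910e-02 -3.600e-03 -1.000e-04 -7.203e-01]
1.54 [ 5.400e-02 -6.100e-03 -1.000e-04 -8.003e-01]
1.6 [ 5.750e-02 -8.300e-03 -1.000e-04 -8.603e-01]
```

Contact is about 4 N, as expected, so I'll continue.

>>> play_rows(targets="0.0061 0.0013 0 -0.08; 0.0115 0.0022 0 -0.16; 0.017 0.0027 0 -0.24; 0.0225 0.0027 0 -0.32; 0.028 0.0023 0 -0.4; 0.0334 0.0015 0 -0.48; 0.0388 0.0002 0 -0.56; 0.044 -0.0015 0 -0.64; 0.049 -0.0036 0 -0.72; 0.054 -0.006 0 -0.8")

```text
time_s: 5.2
tcp_pos: [0.6063, 0.3351, 0.0205]
eef_rot: [0.001, 0.401, 0.916, -0.0]
ft_force: [1.8, -4.2, 0.5]
gripper_width: 0.0001
gripper_force: 2.3
```

```bash
python3 arc.py .0195 1.54 1.6; python3 arc.py .0175 1.6; python3 - <<'E'
from h import *
im=env.grab_frame("top");cv2.imwrite("pics/t2.png",cv2.resize(im[100:270,280:450],(680,680))[:600])
cv2.imwrite("pics/s2.png",cv2.resize(env.grab_frame("scene")[130:230,290:430],(700,500)))
E
```

```text
5.2 [0.60628935 0.33509358 0.02045892] [ 1.82896446 -4.2125932   0.54430386] rel pivot [ 66.1 -22. ]
1.54 [ 0.0005 -0.0008 -0.     -0.0004]
1.6 [ 0.0044  0.0003 -0.     -0.0604]
5.2 [0.60628935 0.33509358 0.02045892] [ 1.82896446 -4.2125932   0.54430386] rel pivot [ 66.1 -22. ]
1.6 [ 0.0064  0.0001 -0.     -0.0604]
```

View pics/t2.png

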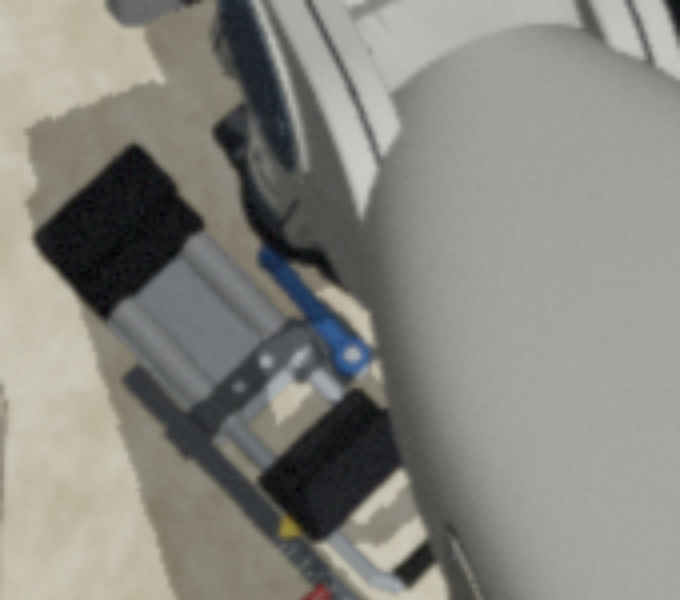

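The lever, from (352,355) to (268,258), is now almost parallel to the rods. I'll nudge it a little further, then back off and lift.

>>> play_rows(targets="0.0015 0 0 -0.02; 0.003 0 0 -0.04; 0.0045 0 0 -0.06; 0.0055 0 0 -0.06; 0.0055 0 0 -0.06; 0 0 0 -0.03; -0.01 0 0 0; -0.02 0 0 0; -0.02 0 -0.02 0; -0.02 0 -0.05 0")

```text
time_s: 6.3
tcp_pos: [0.6182, 0.3189, 0.0686]
eef_rot: [-0.002, 0.403, 0.915, -0.002]
ft_force: [0.3, -0.3, -0.0]
gripper_width: 0.0001
gripper_force: 0.0
```

```bash
python3 - <<'E'
from h import *
R=np.array([[np.cos(YAW),-np.sin(YAW)],[np.sin(YAW),np.cos(YAW)]]);o=np.array([.545,.3702])
p=o+R@np.array([-.150,0]);print("handle",p,rel([*p,.12],YAW+np.pi/2),rel([*p,.034-.019],YAW+np.pi/2))
E
```

```text
handle [0.43804697 0.26502847] [ 0.0821 -0.1694 -0.0506 -0.0354] [ 0.0819 -0.169   0.0544 -0.0354]
```

>>> play_rows(targets="0.01 0 -0.03 0; 0.02 -0.02 -0.05 0; 0.035 -0.045 -0.05 -0.01; 0.045 -0.075 -0.05 -0.02; 0.055 -0.105 -0.05 -0.035; 0.068 -0.135 -0.05 -0.035; 0.078 -0.155 -0.05 -0.035; 0.082 -0.169 -0.05 -0.035; 0.082 -0.169 -0.05 -0.035; 0.082 -0.169 -0.05 -0.035", hand=0.036)

```text
time_s: 7.3
tcp_pos: [0.4396, 0.2663, 0.1206]
eef_rot: [0.0, 0.386, 0.922, 0.0]
ft_force: [0.0, -1.1, -0.2]
gripper_width: 0.0359
gripper_force: 0.0
```

```bash
python3 - <<'E'
from h import *
print(rel([.438,.265,.016],YAW+np.pi/2))
c=env.grab_frame("scene");cv2.imwrite("pics/sc3.png",c);a=c[130:230,290:430]
t=env.grab_frame("top")[120:260,280:420]
cv2.imwrite("pics/v3.png",np.hstack([cv2.resize(a,(400,286)),cv2.resize(t,(400,400))[:286]]) if 0 else np.vstack([cv2.resize(a,(420,300)),cv2.resize(t,(420,420))[:300]]))
E
```

```text
[ 0.0002 -0.0021  0.1046  0.0003]
```

View pics/v3.png

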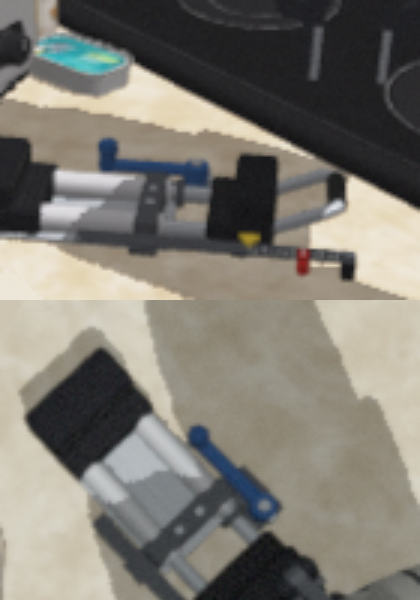

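The lever now lies parallel to the rods, from pivot (264,507) to knob (199,436) in the lower crop. I'll descend onto the handle and close.

>>> play_rows(targets="0 -0.001 0.01 0; 0 -0.002 0.025 0; 0 -0.002 0.04 0; 0 -0.002 0.055 0; 0 -0.002 0.07 0; 0 -0.002 0.083 0; 0 -0.002 0.094 0; 0 -0.002 0.101 0; 0 -0.002 0.104 0; 0 -0.002 0.104 0")

```text
time_s: 8.4
tcp_pos: [0.4373, 0.265, 0.016]
eef_rot: [-0.0, 0.386, 0.922, -0.0]
ft_force: [0.6, 0.4, -0.3]
gripper_width: 0.036
gripper_force: 0.0
```

```bash
python3 - <<'E'
from h import *
P=lambda x,y:((x+.5)/3-.5+280,(y-300+.5)/3-.5+120)
k=ray("top",*P(199,435),.040)-ray("top",*P(264,507),.0235);print("lever angle",np.arctan2(k[1],k[0])-YAW+np.pi/2,np.hypot(*k[:2]))
s=env.read_state();print(s['tcp_pos'],s['ft_force'],s['gripper_width'])
cv2.imwrite("pics/v4.png",cv2.resize(env.grab_frame("scene")[150:230,330:430],(750,600),interpolation=cv2.INTER_CUBIC))
E
```

```text
lever angle 1.5815120713854167 0.06827780387826637
[0.43734366 0.26504874 0.01597363] [ 0.62424241  0.42227933 -0.27150785] 0.036007081328953146
```

View pics/v4.png

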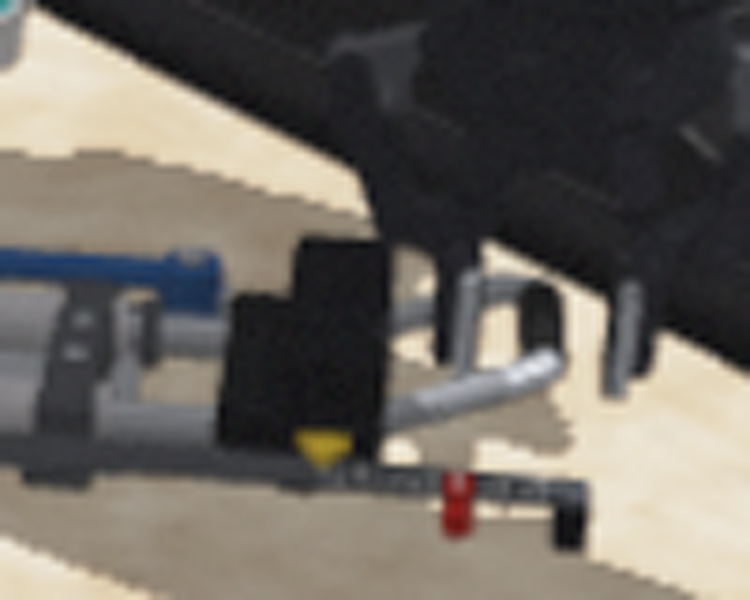

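The fingers straddle the black grip: finger at (460,320), bar at (540,320), finger at (625,340). The pointer tip is at (322,468) and the marker at (458,500). I'll close.

>>> play_rows(targets="0 0 0 0; 0 0 0 0; 0 0 0 0; 0 0 0 0; 0 0 0 0; 0 0 0 0; 0 0 0 0; 0 -0.001 0 0; 0 -0.003 0 0; 0 -0.005 0 0", hand=0, squeeze=60)

```text
time_s: 9.45
tcp_pos: [0.435, 0.2625, 0.0169]
eef_rot: [0.001, 0.386, 0.923, 0.002]
ft_force: [3.2, 5.1, 3.3]
gripper_width: 0.0119
gripper_force: 58.5
```

```bash
cat > meas.py <<'E'
from h import *
import sys
s=env.read_state();print(s['time_s'],s['tcp_pos'],s['ft_force'],s['gripper_width'],s['gripper_force'])
ax=np.array([np.cos(YAW),np.sin(YAW)]);ay=np.array([-ax[1],ax[0]])
for cam in("scene","top"):
    im=env.grab_frame(cam);cv2.imwrite(f"pics/m{sys.argv[1]}_{cam}.png",im);h=cv2.cvtColor(im,cv2.COLOR_BGR2HSV)
    m=np.zeros(im.shape[:2],np.uint8)
    if cam=="scene":m[195:235,360:420]=1
    else:m[215:265,330:385]=1
    for n,lo,hi in(("yel",(20,130,70),(35,255,255)),("red",(0,150,60),(8,255,255))):
        k=cv2.inRange(h,lo,hi)*m;p=np.argwhere(k)[:,::-1]
        if len(p)<3:print(cam,n,"few");continue
        q=np.array([ray(cam,u,v,.014)[:2] for u,v in p]);x=q@ax*1000;y=q@ay*1000
        print(cam,n,len(p),"along mean %.1f min %.1f max %.1f; across %.1f..%.1f"%(x.mean(),x.min(),x.max(),y.min(),y.max()),p.mean(0).round(1))
E
python3 meas.py a
```

```text
9.45 [0.43497082 0.26252103 0.01689973] [3.18125747 5.08715405 3.26829015] 0.011850645923874532 58.49317252635956
scene yel 26 along mean 552.9 min 545.9 max 560.3; across -84.9..-68.8 [374.6 209. ]
scene red 21 along mean 520.0 min 516.9 max 523.0; across -66.6..-39.4 [390.5 216.8]
top yel 17 along mean 553.3 min 548.8 max 557.9; across -80.8..-73.1 [353.5 232.5]
top red 11 along mean 521.0 min 516.9 max 522.9; across -65.2..-52.9 [357.2 250. ]
```

The jaw follows at about 6 N, with about 32.5 mm left to go. I'll pull 29 mm, then re-measure.

>>> play_rows(targets="0 -0.003 0 0; 0 -0.006 0 0; 0 -0.01 0 0; 0 -0.014 0 0; 0 -0.018 0 0; 0 -0.022 0 0; 0 -0.025 0 0; 0 -0.027 0 0; 0 -0.028 0 0; 0 -0.028 0 0")

```text
time_s: 10.55
tcp_pos: [0.4151, 0.2431, 0.0169]
eef_rot: [0.001, 0.386, 0.923, 0.002]
ft_force: [3.5, 7.4, 2.5]
gripper_width: 0.0122
gripper_force: 58.5
```

```bash
python3 meas.py b; python3 - <<'E'
import cv2,numpy as np
a=cv2.imread("pics/mb_scene.png")[190:235,360:420];b=cv2.imread("pics/mb_top.png")[215:265,330:385]
cv2.imwrite("pics/v5.png",np.hstack([cv2.resize(a,(400,300),interpolation=2),cv2.resize(b,(400,364),interpolation=2)[:300]]))
E
```

```text
10.55 [0.41511233 0.24306072 0.01690309] [3.54256967 7.41899442 2.49835637] 0.012204613905188729 58.53465914726257
scene yel 25 along mean 525.4 min 519.0 max 531.4; across -84.7..-69.0 [387.9 210.2]
scene red 23 along mean 520.0 min 516.9 max 523.0; across -66.6..-39.4 [390.5 216.8]
top yel 19 along mean 525.6 min 520.3 max 530.8; across -81.5..-72.4 [362.3 242.2]
top red 9 along mean 521.2 min 518.2 max 522.9; across -65.0..-52.9 [356.7 250.3]
```

View pics/v5.png

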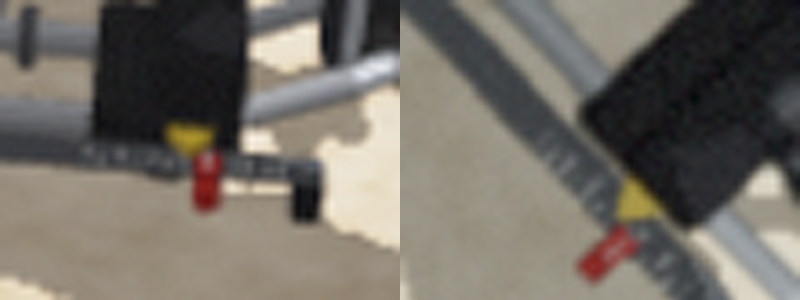

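The pointer tip at left crop (190,152) is about 2.5 px short of the marker centre at (207,180). I'll pull roughly 4.5 mm more and measure with sub-pixel weights.

>>> play_rows(targets="0 -0.001 0 0; 0 -0.002 0 0; 0 -0.003 0 0; 0 -0.004 0 0; 0 -0.0045 0 0; 0 -0.0045 0 0; 0 -0.0045 0 0; 0 -0.0045 0 0; 0 -0.0045 0 0; 0 -0.0045 0 0")

```text
time_s: 11.65
tcp_pos: [0.4121, 0.2401, 0.0169]
eef_rot: [0.001, 0.386, 0.923, 0.002]
ft_force: [3.6, 7.1, 3.4]
gripper_width: 0.0123
gripper_force: 58.5
```

```bash
python3 meas.py c; cat > sub.py <<'E'
from h import *
import sys
ax=np.array([np.cos(YAW),np.sin(YAW)])
for tag in sys.argv[1:]:
  for cam,(x0,y0,x1,y1) in(("scene",(365,200,412,232)),("top",(335,225,380,262))):
    im=cv2.imread(f"pics/m{tag}_{cam}.png").astype(float);b,g,r=im[...,0],im[...,1],im[...,2]
    for n,w in(("yel",np.minimum(r,g)-b-45),("red",r-g-45)):
        w=np.clip(w,0,None);k=np.zeros_like(w);k[y0:y1,x0:x1]=1
        if n=="red":k*=(np.maximum(g,0)<0.55*r)
        else:k*=(g>.6*r)
        w=w*k;v,u=np.nonzero(w>0);ww=w[v,u]
        q=np.array([ray(cam,a,c,.014)[:2]@ax*1000 for a,c in zip(u,v)])
        print(tag,cam,n,len(q),"along %.2f"%np.average(q,weights=ww))
E
python3 sub.py a b c; python3 - <<'E'
import cv2,numpy as np
a=cv2.imread("pics/mc_scene.png")[190:235,360:420];b=cv2.imread("pics/mc_top.png")[215:265,330:385]
cv2.imwrite("pics/v6.png",np.hstack([cv2.resize(a,(400,300),interpolation=2),cv2.resize(b,(400,364),interpolation=2)[:300]]))
E
```

```text
11.65 [0.41206312 0.24008084 0.01689992] [3.59727082 7.11006178 3.43990465] 0.012252304336830425 58.49524140357971
scene yel 22 along mean 521.2 min 514.9 max 527.3; across -82.9..-69.6 [390.  210.1]
scene red 23 along mean 520.3 min 516.9 max 523.1; across -65.7..-39.4 [390.3 216.8]
top yel 17 along mean 521.7 min 517.2 max 526.3; across -80.3..-72.6 [363.5 243.5]
top red 11 along mean 521.0 min 516.9 max 522.9; across -65.2..-52.9 [357.2 250. ]
a scene yel 20 along 552.93
a scene red 29 along 519.98
a top yel 17 along 553.41
a top red 18 along 520.83
b scene yel 21 along 525.32
b scene red 29 along 520.00
b top yel 21 along 525.76
b top red 17 along 520.82
c scene yel 19 along 520.98
c scene red 29 along 520.02
c top yel 21 along 521.68
c top red 19 along 520.70
```

View pics/v6.png

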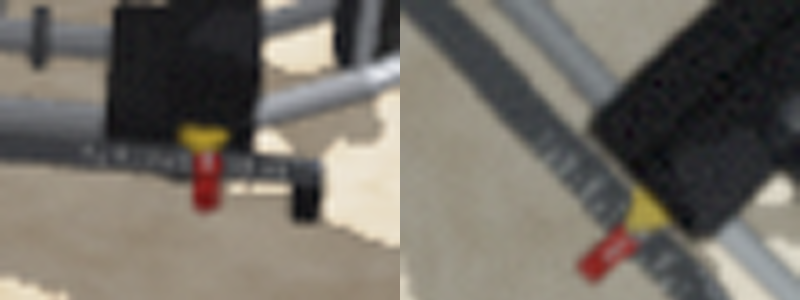

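Pointer and marker nearly line up: (205,150) against (207,165) in the left crop. Both views give about 1 mm left.

>>> play_rows(targets="0 -0.0005 0 0; 0 -0.001 0 0; 0 -0.001 0 0; 0 -0.001 0 0; 0 -0.001 0 0; 0 -0.001 0 0; 0 -0.001 0 0; 0 -0.001 0 0; 0 -0.001 0 0; 0 -0.001 0 0")

```text
time_s: 12.75
tcp_pos: [0.4114, 0.2394, 0.0169]
eef_rot: [0.001, 0.386, 0.923, 0.002]
ft_force: [3.6, 7.3, 1.0]
gripper_width: 0.0124
gripper_force: 58.5
```

```bash
python3 meas.py d; python3 sub.py d
```

```text
12.75 [0.41140931 0.23940711 0.01691893] [3.62434536 7.28021896 1.00752807] 0.012373240587130293 58.47552001476288
scene yel 22 along mean 520.5 min 512.9 max 527.3; across -82.9..-69.6 [390.3 210. ]
scene red 24 along mean 520.1 min 516.9 max 523.0; across -66.6..-39.1 [390.4 217. ]
top yel 16 along mean 520.9 min 515.7 max 526.3; across -80.3..-72.6 [363.9 243.7]
top red 10 along mean 520.8 min 516.9 max 522.9; across -65.2..-52.9 [357.1 250.2]
d scene yel 23 along 519.80
d scene red 29 along 519.99
d top yel 21 along 520.69
d top red 18 along 520.76
```

Pointer and marker agree within 0.2 mm in both views, and the grip is steady. Handing in.

```bash
python3 -c "
from cell import env
print(env.job_done())"
```

```text
the job is handed in; nothing more can be done
None
```

I swung the cam lever to lie along the holder (about 1.58 rad measured), then pulled the jaw out until its pointer stood within about 0.2 mm of the marker line in both camera views. I handed the job in at about 13 s with the gripper still holding the jaw. The marker stayed put. I kept away from the knife and spare stone but did not re-measure them, and the hand-in returned no verdict.

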